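# Sort and nest the ramekins

## Robot

A 6-joint arm with a two-finger parallel gripper is mounted at the origin on a cart in front of the work surface, level with it; the furniture and walls round the work are solid. World frame = base frame: x ahead of the robot, y to its left, z up, the work surface at z = 0. Lengths are in mm, angles in rad, forces in N, time in s.
With the tool pointing down it reaches from about 400 to 925 mm from the base axis. Payload 12.5 kg.
Tool frame: the origin (TCP) lies midway between the tips of the shut fingers; the grasp point (between the pads) lies 19 mm behind it; z points along the fingers, y is the line along which they close (so a half turn about z gives the same grasp; the last joint's range is limited). The gripper opens to 95 mm and grips with 3 to 60 N. Pads are 20 mm wide; open, the fingers measure 119 mm over their backs; the gripper's body (75 mm by 180 mm) begins 59 mm behind the grasp point.
Start: joints at [-1.318, 0.491, 1.559, -0, 1.092, -0.106], TCP at [219.493, -585.209, 214.661] pointing down, gripper open.
Joint ranges: [-3.1, 3.1], [-0.84, 2.19], [0.05, 2.79], [-1.13, 4.28], [0.06, 2.93], [-2.69, 2.69]. Speed limits (rad/s): [2.22, 2.22, 2.79, 3.14, 3.14, 3.14].

## Interface

Orientations are given as [roll, pitch, yaw] about the fixed x, y, z axes, in that order (R = Rz(yaw) Ry(pitch) Rx(roll)).
In Python, from cell import state, read_camera, camera_info, env gives the robot as it stands.
- The arm moves only by the tool move_arm, never from a script. Its argument "commands" is a list of rows, each a list of 3 entries, a list of its own where there are three numbers: the shift along the world's x, y, z in cm, then the turn, a rotation vector about the world's x, y, z in degrees, then the opening, from 0 (shut) to 1 (fully open). A call has 1 to 10 rows; each row shifts and turns the commanded pose from where the row before left it; what a row does not reach is not made up. A row lasts 1/10 s, in which the tool goes at most 50 mm and 8.59 degrees, less where a joint would pass 70% of its speed; a pose out of reach is approached as far as the arm can. A call with a gripper value outside its range is refused whole. The fingers move at their own pace and stop on an object; the grip force is fixed at half the most. Time passes only in rows, so rows that do not move let the fingers close. It gives the time, the measured TCP pose, the force, the opening and the grip force at its end, in the units of the state.
- state(): the state, without advancing time (a new reading comes with each control period).
- read_camera(name): name is "side" or "top"; returns the picture (480x640x3 uint8, blue, green, red); there is no depth.
- camera_info(name): a dict with "K" (3x3 intrinsics, pixels), "cam_to_world" (4x4, takes a point from camera to world coordinates). Camera axes: x right, y down, z forward; pixel columns grow to the right and rows downward; lengths in mm; the calibration is good to about 2 mm. A picture is of the moment at which its call begins. camera_info takes no time and is no camera call.
- env.job_done(): hands the job in; it is judged then, once.
The state is a dict: "t": time; "joints": joint angles; "qvel": joint speeds; "tau": joint torques, N m; "eef_pos": TCP position; "tcp_rot": TCP orientation; "ft_force": force on the tool from outside, world axes, zero at the start; "moment": the same for the moment, N m; "opening": opening from 0.0 (shut) to 1.0 (fully open); "grip_force": force on a finger pad.
Only numpy, scipy, OpenCV 4.12 (cv2) and the standard library are available. Lean on these libraries where they do the work, as an engineer would, in place of code of your own. Each camera call takes 0.05 s, during which the arm holds its last target. There are 200 camera calls.

## Task

Sort the four terracotta ramekins that stand on the bare worktop: nest both round cups on the round one on its coaster, making one stack of three, and the square cup in the square one on its coaster; the oval dish nests in neither, so set it flat in the wooden tray. Set each down gently, without dropping it, and leave the cups on the coasters, the jigger, the matchbox and the bottle stopper where they are.

Things in the scene. Friction and masses are not known exactly. Their poses are not given: they have to be found in the camera images.
- round_base: Round terracotta ramekin, 220 g, bottom of its stack, loose; it alone of its kind stands on a cork coaster (round, 92 mm across, 8 mm thick, fixed). 62 mm across, 40 tall: solid foot 36 mm across at the bottom, 52 at 16 mm up, then straight 3 mm wall; well 56 across, 21 deep. Origin: centre of underside, z up. Nested, its shoulder rests on the lower rim, 24 mm higher than the cup below.
- square_base: Square terracotta ramekin, 220 g, bottom of its stack, loose; it alone of its kind stands on a cork coaster (round, 92 mm across, 8 mm thick, fixed). 60x60 mm, 40 tall: solid foot 36 mm wide at the bottom, 50 at 16 mm up, then straight 3 mm walls; well 54 wide, 21 deep. Origin: centre of underside, z up, x, y square to the sides. Nests with sides parallel (any quarter turn), 24 mm up.
- odd_tray: Shallow wooden tray, fixed, 120 mm (its x) by 150 mm (its y) outside, 22 mm high; walls and floor 5 mm thick. Origin: centre of the underside, z up.
- round_cup_a: Round terracotta ramekin, one of two alike to be moved (about 120 g), standing on the worktop. 62 mm across, 40 tall: solid foot 36 mm across at the bottom, 52 at 16 mm up, then straight 3 mm wall; well 56 across, 21 deep. Origin: centre of underside, z up. Nested, its shoulder rests on the lower rim, 24 mm higher than the cup below.
- round_cup_b: Round terracotta ramekin, the other one to be moved (about 120 g), standing on the worktop. 62 mm across, 40 tall: solid foot 36 mm across at the bottom, 52 at 16 mm up, then straight 3 mm wall; well 56 across, 21 deep. Origin: centre of underside, z up. Nested, its shoulder rests on the lower rim, 24 mm higher than the cup below.
- square_cup: Square terracotta ramekin, the one to be moved (about 120 g). 60x60 mm, 40 tall: solid foot 36 mm wide at the bottom, 50 at 16 mm up, then straight 3 mm walls; well 54 wide, 21 deep. Origin: centre of underside, z up, x, y square to the sides. Nests with sides parallel (any quarter turn), 24 mm up.
- oval_dish: Oval terracotta dish to be moved (about 120 g), 84 mm long (its x) by 54 mm wide (its y), 34 mm tall, upright walls 3 mm thick, floor 5 mm thick. Origin: centre of the underside, z up. Too long to go into any cup.
- jigger: Brass double-cone spirit measure standing upright, 47 mm across, 100 mm tall; origin at the centre of its underside. A bystander: leave it where it is. Behind and above it a wall cabinet overhangs the worktop (x over about 0.5 m, y below 0.15 m, from 0.48 m up): keep the wrist clear of it.
- matchbox: Closed matchbox lying flat, 37 x 56 x 16 mm; origin at the centre of its underside. A bystander: leave it where it is.
- stopper: Tan bottle stopper lying on its side, 26 x 62 x 27 mm (long along its y); origin at the centre of its underside. A bystander: leave it where it is.
Things that resemble listed ones, but are neither listed nor needed, are in the scene too. Leave any white look-alike of the round_cup_a alone.

How it is judged:
By the outcome, as a careful person would: the job done as asked, in the order asked, and still so for the second after the job is handed in, with the robot touching nothing.
It also fails if it takes over 109 s, if anything falls off the work surface, if the arm or the gripper's body presses on something with over 40 N, if the wrist force passes 120 N, or if a joint passes its speed limit or range.

## Working session

There is one attempt and no reset: what is moved stays moved. The work goes in short steps, Python scripts to look and compute and a tool call to move; the robot and the scene stay as the last step left them, time stands still between calls to the robot, and variables do not carry over. Pictures are saved under pics/ and viewed, at most 14 in all, crops included, and the job is handed in when it is done.

Besides the shell and the picture viewer there is one more tool, called after "Call:" as name(argument=value, ...) on one line, values as JSON. move_arm: Moves the arm, as the interface text tells. Its arguments: {"type":"object","properties":{"commands":{"type":"array"}},"required":["commands"]}

```bash
ls; mkdir -p pics; python3 - <<'E'
from cell import *
import cv2,numpy as np
s=state();print(s['t'],s['eef_pos'],s['tcp_rot'],s['opening'])
for n in("side","top"):
    cv2.imwrite(f"pics/{n}0.png",read_camera(n)); i=camera_info(n); print(n,np.round(i["K"],1).tolist(),np.round(i["cam_to_world"],3).tolist())
E
```

```text
pics
0.0 [ 219.43021632 -584.94634488  214.06077258] [-3.14046407e+00 -1.27291321e-04  3.58797174e-01] 0.9990247557774948
side [[573.6, 0.0, 332.5], [0.0, 573.6, 240.0], [0.0, 0.0, 1.0]] [[-0.99, -0.049, 0.133, 374.79], [-0.14, 0.463, -0.875, 1193.864], [-0.019, -0.885, -0.465, 654.831], [0.0, 0.0, 0.0, 1.0]]
top [[605.6, 0.0, 322.9], [0.0, 605.6, 237.2], [0.0, 0.0, 1.0]] [[-0.027, -0.984, 0.174, 252.741], [-1.0, 0.029, 0.005, -16.149], [-0.01, -0.174, -0.985, 1741.554], [0.0, 0.0, 0.0, 1.0]]
```

View pics/top0.png

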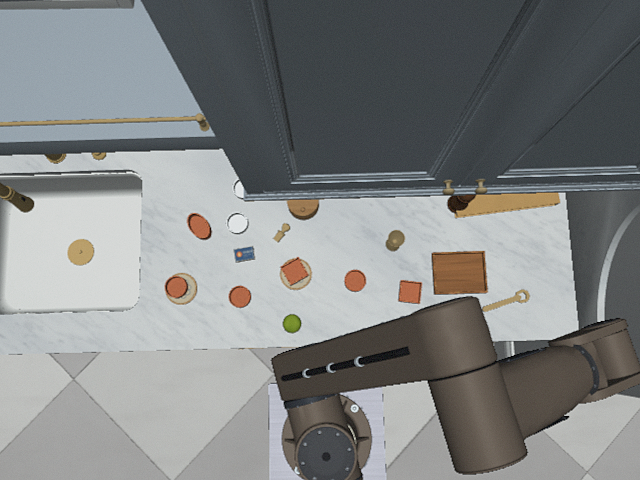

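View pics/side0.png

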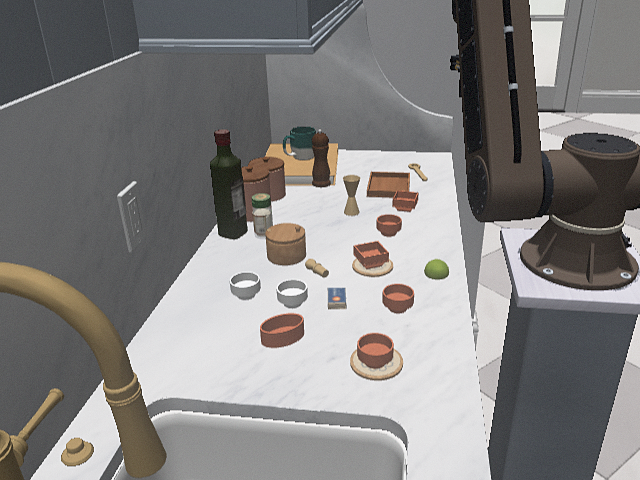

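The top view shows round cups at (240,297) and (355,280), and the square cup at (410,292). The round base is on its coaster at (177,288), the square base on its coaster at (294,271), the oval dish at (200,226) and the tray at (460,272). 

Possible mix-ups: the white cups at (237,224) and (238,188), and the two coaster cups (177,288) and (294,271), which stay put. I choose the terracotta cups on bare worktop.

```bash
cat > h.py <<'E'
import cv2,numpy as np
from cell import *
def ray(n,u,v,z):
    i=camera_info(n);K=np.array(i["K"]);T=np.array(i["cam_to_world"])
    d=T[:3,:3]@np.linalg.solve(K,[u,v,1.]);o=T[:3,3]
    return (o+d*(z-o[2])/d[2])
def mask(im):
    h=cv2.cvtColor(im,cv2.COLOR_BGR2HSV)
    m=(((h[...,0]<12)|(h[...,0]>174))&(h[...,1]>110)&(h[...,2]>60)).astype(np.uint8)*255
    return m
def blobs(n,im,z,amin=60):
    out=[]
    for c in cv2.findContours(mask(im),cv2.RETR_EXTERNAL,cv2.CHAIN_APPROX_NONE)[0]:
        a=cv2.contourArea(c)
        if a<amin: continue
        M=cv2.moments(c);u,v=M['m10']/M['m00'],M['m01']/M['m00']
        p=np.array([ray(n,*q[0],z)[:2] for q in c],np.float32)
        r=cv2.minAreaRect(p)
        out.append((round(u,1),round(v,1),a,np.round(ray(n,u,v,z)[:2],1),np.round(r[0],1),np.round(r[1],1),round(r[2],1)))
    return out
E
python3 - <<'E'
from h import *
for n,z in(("top",28),("side",25)):
    im=cv2.imread(f"pics/{n}0.png")
    print(n)
    for b in blobs(n,im,z): print(*b)
t=cv2.imread("pics/top0.png")[200:320,150:500]; cv2.imwrite("pics/crop.png",cv2.resize(t,(790,271),interpolation=cv2.INTER_CUBIC))
s=cv2.imread("pics/side0.png")[160:390,220:460]
cv2.imwrite("pics/crop2.png",cv2.resize(s,(600,575),interpolation=cv2.INTER_CUBIC))
# tray
h=cv2.cvtColor(cv2.imread("pics/top0.png"),cv2.COLOR_BGR2HSV);print(h[272,460],h[290,240],h[271,294])
E
```

```text
top
239.5 296.1 329.0 [393.2 233. ] [393.5 233. ] [58.8 57.3] 44.1
409.8 291.2 391.0 [ 393.3 -248.6] [ 393.2 -248.5] [59.5 59.3] 81.5
176.0 286.6 337.5 [425.3 413.5] [425.6 414.9] [61.7 59.1] 44.5
354.7 280.1 320.5 [429.2 -94.1] [429.6 -95. ] [56.8 56.9] 88.4
294.1 270.6 378.0 [461.2  77.3] [461.1  77.4] [60.5 59.7] 28.2
198.4 225.3 367.0 [600.7 351.3] [601.  351.7] [82.3 48.7] 43.8
side
375.1 344.1 589.0 [425.2 388.7] [425.3 387.6] [59.7 61.7] 5.8
281.5 328.5 111.0 [598.4 363.1] [602.6 346.1] [83.1 53.2] 29.8
397.9 296.1 139.5 [391.7 231.8] [391.9 218.5] [61.5 57.2] 21.1
369.4 252.6 91.5 [462.7  60.7] [468.9  46.8] [43.8 59.9] 28.2
398.6 191.4 443.0 [ 411.  -300.5] [ 429.2 -291.2] [138.5 233.6] 5.3
257.5 170.8 244.0 [ 848.6 -421.2] [ 852.7 -439.9] [207.7 101.9] 72.2
[ 13 141 141] [  8 144 177] [  9 151 176]
```

View pics/crop.png

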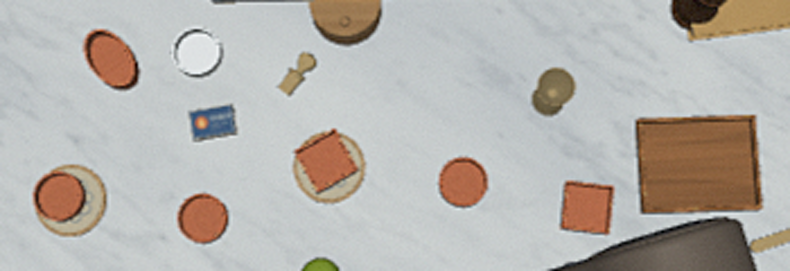

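View pics/crop2.png

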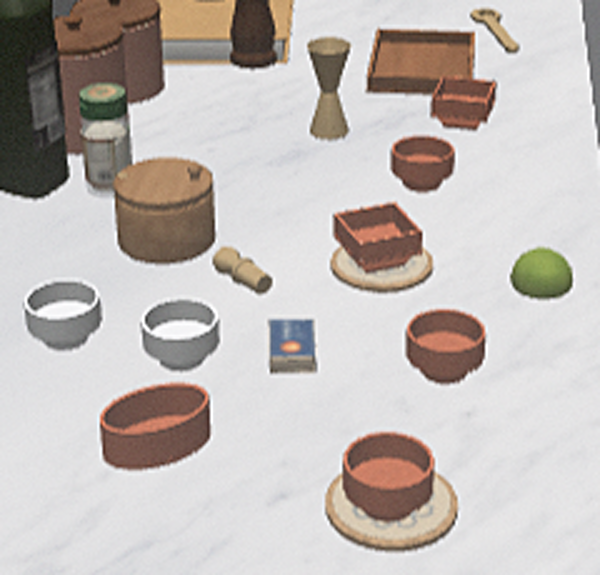

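The crops confirm the choice: terracotta round cups at crop (203,217) and (463,181), square cup (587,207) and oval dish (111,58). The two bases are clearly on coasters and the white cups are distinct. Next I refine with full silhouettes in both views.

```bash
python3 - <<'E'
from h import *
import h
def tm(im):
    H=cv2.cvtColor(im,cv2.COLOR_BGR2HSV);return ((((H[...,0]<13)|(H[...,0]>170))&(H[...,1]>90)&(H[...,2]>25)).astype(np.uint8)*255)
h.mask=tm
W={}
for n in("top","side"):
    im=cv2.imread(f"pics/{n}0.png"); print(n)
    for c in cv2.findContours(tm(im),cv2.RETR_EXTERNAL,cv2.CHAIN_APPROX_NONE)[0]:
        a=cv2.contourArea(c)
        if not 150<a<3000: continue
        x,y,w,hh=cv2.boundingRect(c); u,v=x+(w-1)/2,y+(hh-1)/2
        M=cv2.moments(c);cu,cv_=M['m10']/M['m00'],M['m01']/M['m00']
        for z in (28,36) if n=="top" else (22,30):
            p=np.array([ray(n,*q[0],z)[:2] for q in c],np.float32);r=cv2.minAreaRect(p)
            print((x,y,w,hh),a,z,"cent",np.round(ray(n,cu,cv_,z)[:2],1),"box",np.round(ray(n,u,v,z)[:2],1),np.round(r[0],1),np.round(r[1],1),round(r[2],1))
im=cv2.imread("pics/top0.png");H=cv2.cvtColor(im,cv2.COLOR_BGR2HSV)
m=((H[...,0]>5)&(H[...,0]<20)&(H[...,1]>90)&(H[...,2]>30)).astype(np.uint8)*255
m[:, :425]=0;m[:,492:]=0;m[:247]=0;m[298:]=0
c=max(cv2.findContours(m,cv2.RETR_EXTERNAL,cv2.CHAIN_APPROX_NONE)[0],key=cv2.contourArea)
p=np.array([ray("top",*q[0],20)[:2] for q in c],np.float32);print("tray",cv2.minAreaRect(p))
# side zoom of square base & square cup & round
s=cv2.imread("pics/side0.png")[180:290,340:430];cv2.imwrite("pics/sq.png",cv2.resize(s,None,fx=5,fy=5,interpolation=cv2.INTER_CUBIC))
E
```

```text
top
(229, 286, 22, 21) 335.0 28 cent [393.2 233.3] box [393.4 233. ] [393.5 233.1] [59.8 56.5] 88.4
(229, 286, 22, 21) 335.0 36 cent [392.6 232.2] box [392.8 231.9] [392.9 231.9] [59.5 56.2] 88.4
(399, 280, 23, 24) 403.5 28 cent [ 393.3 -248.2] box [ 392.6 -249.1] [ 393.2 -248.3] [59.8 59.7] 81.3
(399, 280, 23, 24) 403.5 36 cent [ 392.6 -247.1] box [ 391.9 -248. ] [ 392.5 -247.2] [59.5 59.5] 81.3
(165, 276, 23, 22) 358.5 28 cent [425.3 414.4] box [425.5 413.4] [425.5 413.4] [63.  59.7] 88.4
(165, 276, 23, 22) 358.5 36 cent [424.5 412.4] box [424.6 411.4] [424.7 411.4] [62.7 59.4] 88.4
(345, 270, 21, 21) 329.5 28 cent [429.4 -94.3] box [429.5 -95.1] [429.6 -95.1] [56.9 56.9] 88.4
(345, 270, 21, 21) 329.5 36 cent [428.5 -93.9] box [428.7 -94.7] [428.8 -94.7] [56.6 56.6] 88.4
(281, 257, 28, 28) 399.5 28 cent [461.2  77.4] box [461.5  76. ] [461.2  77.7] [60.9 60. ] 28.3
(281, 257, 28, 28) 399.5 36 cent [460.2  76.9] box [460.6  75.6] [460.2  77.2] [60.7 59.7] 28.3
(187, 213, 24, 26) 399.5 28 cent [599.6 350.4] box [600.2 350.9] [599.5 350.3] [86.3 52.7] 44.7
(187, 213, 24, 26) 399.5 36 cent [597.9 348.7] box [598.6 349.2] [597.9 348.6] [85.9 52.5] 44.7
side
(357, 333, 37, 35) 778.0 22 cent [426.  394.5] box [424.3 401.2] [428.4 397.3] [89.7 65.4] 73.4
(357, 333, 37, 35) 778.0 30 cent [425.4 404.6] box [423.7 411.3] [427.7 407.4] [88.6 64.6] 73.4
(260, 313, 43, 34) 724.0 22 cent [606.1 353.2] box [599.7 362.2] [601.6 360.3] [ 76.9 100.4] 6.7
(260, 313, 43, 34) 724.0 30 cent [603.2 363.8] box [596.8 372.7] [598.8 370.9] [75.9 99.2] 6.7Traceback (most recent call last):
  File "<stdin>", line 15, in <module>
  File "h.py", line 4, in ray
    i=camera_info(n);K=np.array(i["K"]);T=np.array(i["cam_to_world"])
ValueError: time passes only in moves, steps and waits
```

camera_info calls are evidently limited, so I'll cache the calibration.

```bash
python3 - <<'E'
from cell import *
import pickle
pickle.dump({n:camera_info(n) for n in("top","side")},open("cal.pkl","wb"))
E
sed -i 's/i=camera_info(n);/i=CAL[n];/; 2a import pickle\nCAL=pickle.load(open("cal.pkl","rb"))' h.py
sed -i 's/<12)|(h\[...,0\]>174))&(h\[...,1\]>110)&(h\[...,2\]>60)/<13)|(h[...,0]>170))\&(h[...,1]>90)\&(h[...,2]>25)/' h.py
python3 - <<'E'
from h import *
im=cv2.imread("pics/top0.png");H=cv2.cvtColor(im,cv2.COLOR_BGR2HSV)
m=((H[...,0]>5)&(H[...,0]<20)&(H[...,1]>90)&(H[...,2]>30)).astype(np.uint8)*255
m[:, :425]=0;m[:,492:]=0;m[:247]=0;m[298:]=0
c=max(cv2.findContours(m,cv2.RETR_EXTERNAL,cv2.CHAIN_APPROX_NONE)[0],key=cv2.contourArea)
p=np.array([ray("top",*q[0],20)[:2] for q in c],np.float32);print("tray",cv2.minAreaRect(p))
mk=mask(im)
for c in cv2.findContours(mk,cv2.RETR_EXTERNAL,cv2.CHAIN_APPROX_NONE)[0]:
    x,y,w,hh=cv2.boundingRect(c)
    if x==187:
        p=np.array([ray("top",*q[0],17)[:2] for q in c],np.float32);e=cv2.fitEllipse(p);print("oval",e); l=max(e[1]); 
        q=p-p.mean(0);_,_,V=np.linalg.svd(q);print("long axis deg",np.degrees(np.arctan2(V[0,1],V[0,0])))
# side: u-extents at rim; x of side axis at known y
sm=cv2.imread("pics/side0.png");mk=mask(sm)
for name,X,Y,zb in(("a",393,233,0),("b",429.4,-94.5,0),("sq",393,-248.3,0),("rb",425,412.5,8),("sb",460.5,77,8),("ov",600,351,-3)):
    T=np.array(CAL["side"]["cam_to_world"]);K=np.array(CAL["side"]["K"])
    pc=T[:3,:3].T@(np.array([X,Y,zb+28])-T[:3,3]);uv=K@pc;uv=uv[:2]/uv[2]
    f=1000
    x0,y0=int(uv[0])-22,int(uv[1])-22
    sub=cv2.cvtColor(sm[y0:y0+44,x0:x0+44],cv2.COLOR_BGR2HSV)
    mm=((sub[...,1]>80)&((sub[...,0]<13)|(sub[...,0]>168))).astype(np.uint8)
    n,lab,st,ce=cv2.connectedComponentsWithStats(mm);k=1+np.argmax(st[1:,4])
    s=st[k];uc=x0+s[0]+(s[2]-1)/2;print(name,"pred",np.round(uv,1),"meas u",uc,"w",s[2],"cent",np.round(ce[k]+[x0,y0],1),"mm/px",round(pc[2]/K[0,0],2),"v range",y0+s[1],y0+s[1]+s[3]-1)
s=sm[180:290,340:430];cv2.imwrite("pics/sq.png",cv2.resize(s,None,fx=5,fy=5,interpolation=cv2.INTER_CUBIC))
E
```

```text
tray ((444.68243408203125, -393.07110595703125), (118.7850112915039, 150.3932647705078), 0.2182668149471283)
oval ((601.9882202148438, 352.8997497558594), (50.33097457885742, 87.761962890625), 128.25396728515625)
long axis deg -140.8606
a pred [397.3 295.1] meas u 398.0 w 31 cent [397.8 297.3] mm/px 1.98 v range 284 312
b pred [388.  222.2] meas u 389.0 w 25 cent [388.6 224.3] mm/px 2.49 v range 215 235
sq pred [404.5 198.1] meas u 399.5 w 36 cent [399.4 192.3] mm/px 2.71 v range 176 211
rb pred [374.2 347.6] meas u 375.0 w 37 cent [374.9 349.6] mm/px 1.71 v range 333 367
sb pred [369.8 251.9] meas u 371.0 w 35 cent [371.2 254.2] mm/px 2.23 v range 241 268
ov pred [282.1 324.5] meas u 281.5 w 44 cent [281.7 329.8] mm/px 1.85 v range 313 345
```

View pics/sq.png

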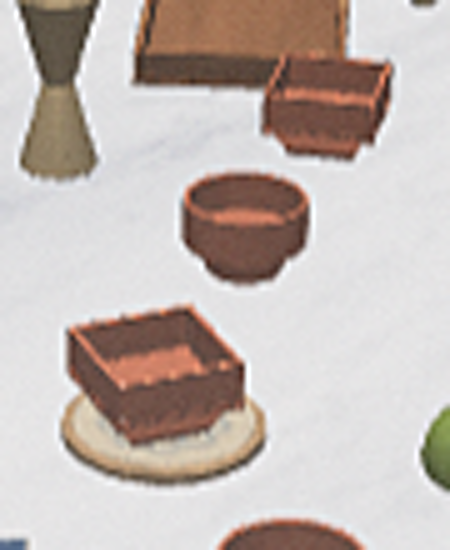

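The side view agrees with the top view within about 2 mm. The square base is turned about 28° and the square cup about −9°. Starting with round cup b.

Call:
move_arm(commands=[[[1, 2, 0], [0, 0, -2], 1], [[2, 4, 0], [0, 0, -2], 1], [[2, 4.5, 0], [0, 0, -2], 1], [[2.5, 5, 0], [0, 0, -2], 1], [[2.5, 5, 0], [0, 0, -2], 1], [[2.5, 4.5, 0], [0, 0, -2], 1], [[2, 4.5, 0], [0, 0, -2], 1], [[2, 4.5, 0], [0, 0, -2], 1], [[2, 4.5, 0], [0, 0, -2], 1], [[1.5, 4.5, 0], [0, 0, -2.6], 1]])

```text
t: 1.1
eef_pos: [414.1, -165.2, 214.6]
tcp_rot: [3.142, -0.0, -0.002]
ft_force: [1.2, -0.3, -0.4]
opening: 0.999
grip_force: 0.0
```

Call:
move_arm(commands=[[[0.5, 3.1, 0], [0, 0, 0], 1], [[0.4, 2, -2], [0, 0, 0], 1], [[0, 1, -4], [0, 0, 0], 1], [[0, 0, -4], [0, 0, 0], 1], [[0, 0, -3], [0, 0, 0], 1], [[0, 0, -1.5], [0, 0, 0], 1], [[0, 0, 0], [0, 0, 0], 1], [[0, 0, 0], [0, 0, 0], 1]])

```text
t: 1.9
eef_pos: [422.6, -106.1, 69.9]
tcp_rot: [-3.142, 0.0, -0.001]
ft_force: [-0.0, -0.7, 0.5]
opening: 1.0
grip_force: 0.0
```

Call:
move_arm(commands=[[[0.62, 1.17, 0], [0, 0, 0], 1], [[0, 0, -2], [0, 0, 0], 1], [[0, 0, -2], [0, 0, 0], 1], [[0, 0, -1.25], [0, 0, 0], 1], [[0, 0, 0], [0, 0, 0], 0.5], [[0, 0, 0], [0, 0, 0], 0.3], [[0, 0, 0], [0, 0, 0], 0.3], [[0, 0, 0], [0, 0, 0], 0.3], [[0, 0, 0], [0, 0, 0], 0.3]])

```text
t: 2.8
eef_pos: [428.9, -94.4, 17.7]
tcp_rot: [3.141, -0.001, -0.001]
ft_force: [-0.1, -0.5, 5.0]
opening: 0.635
grip_force: 30.3
```

```bash
python3 - <<'E'
from h import *
s=state();print(s['t'],s['eef_pos'],s['opening'],s['grip_force'])
t=read_camera("top")[230:320,310:410];d=read_camera("side")[160:270,330:440]
cv2.imwrite("pics/g1.png",np.hstack([cv2.resize(t,(400,400),interpolation=3),cv2.resize(d,(400,400),interpolation=3)]))
E
```

```text
2.8 [428.93019886 -94.42345356  17.73761434] 0.635032958388651 30.31455947086215
```

View pics/g1.png

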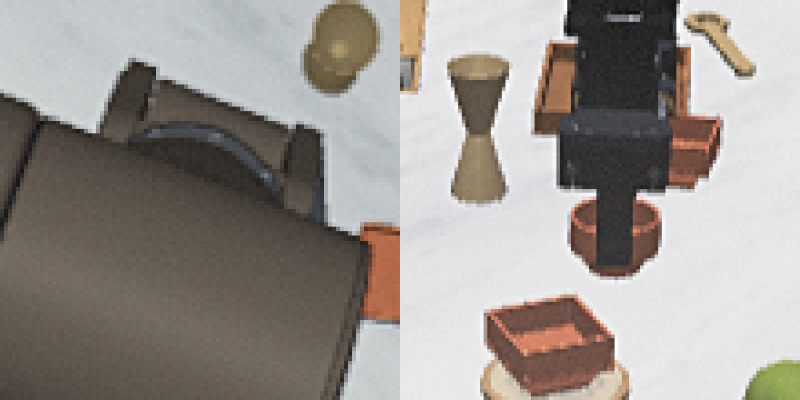

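Gripped: the side view shows the finger centred on the round cup at picture position (615,235). Lifting and carrying it to the round base.

Call:
move_arm(commands=[[[0, 0, 1], [0, 0, 0], 0.3], [[0, 0, 3], [0, 0, 0], 0.3], [[0, 0.5, 3.5], [0, 0, 0], 0.3], [[0, 2, 1.5], [0, 0, 0], 0.3], [[0, 3.5, 0], [0, 0, 0], 0.3], [[0, 4.5, 0], [0, 0, 0], 0.3], [[0, 4.5, 0], [0, 0, 0], 0.3], [[0, 4.5, 0], [0, 0, 0], 0.3], [[0, 4.5, 0], [0, 0, 0], 0.3], [[0, 4.5, 0], [0, 0, 0], 0.3]])

```text
t: 3.9
eef_pos: [428.2, 192.5, 107.9]
tcp_rot: [3.142, -0.0, -0.001]
ft_force: [0.3, -1.2, -0.6]
opening: 0.637
grip_force: 30.0
```

Call:
move_arm(commands=[[[0, 4.5, 0], [0, 0, 0], 0.3], [[0, 4.5, 0], [0, 0, 0], 0.3], [[0, 4.5, 0], [0, 0, 0], 0.3], [[0, 3.6, 0], [0, 0, 0], 0.3], [[-0.3, 2.8, 0], [0, 0, 0], 0.3], [[-0.2, 1.5, 0], [0, 0, 0], 0.3], [[0, 0.5, 0], [0, 0, 0], 0.3], [[0, 0, 0], [0, 0, 0], 0.3], [[0, 0, 0], [0, 0, 0], 0.3]])

```text
t: 4.8
eef_pos: [423.8, 408.5, 107.3]
tcp_rot: [3.141, 0.0, -0.002]
ft_force: [-0.5, 0.9, -2.0]
opening: 0.638
grip_force: 30.0
```

```bash
python3 - <<'E'
from h import *
s=state();print(s['t'],s['eef_pos'],s['opening'],s['grip_force'])
d=read_camera("side")[250:390,300:440]
cv2.imwrite("pics/c1.png",cv2.resize(d,(560,560),interpolation=3))
E
```

```text
4.8 [423.84443818 408.51823447 107.27672278] 0.6384847122838161 29.99956080224365
```

View pics/c1.png

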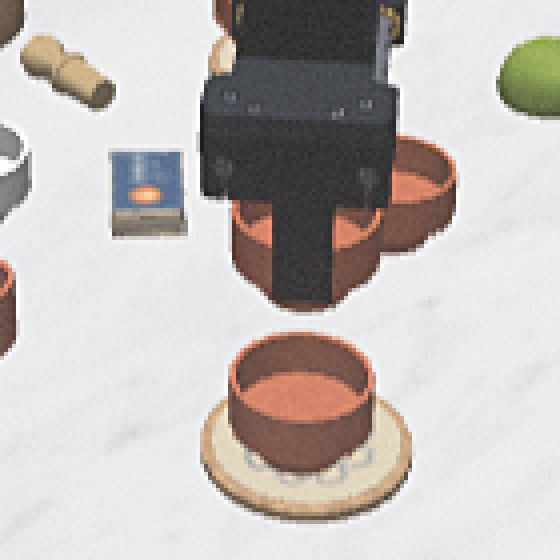

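The held cup is aligned with the base below it: centres at u≈306 and 302 in the crop, which is the offset expected from the height difference. Lowering, with a 3 mm correction in y.

Call:
move_arm(commands=[[[0, 0.33, 0], [0, 0, 0], 0.3], [[0, 0, -1.5], [0, 0, 0], 0.3], [[0, 0, -1.5], [0, 0, 0], 0.3], [[0, 0, -0.8], [0, 0, 0], 0.3], [[0, 0, -0.6], [0, 0, 0], 0.3], [[0, 0, -0.4], [0, 0, 0], 0.3], [[0, 0, -0.3], [0, 0, 0], 0.3], [[0, 0, -0.3], [0, 0, 0], 0.3], [[0, 0, 0], [0, 0, 0], 0.3]])

```text
t: 5.75
eef_pos: [423.7, 412.9, 53.0]
tcp_rot: [3.141, 0.0, -0.001]
ft_force: [1.0, 0.2, -1.8]
opening: 0.642
grip_force: 30.0
```

Call:
move_arm(commands=[[[0, 0, -0.1], [0, 0, 0], 0.3], [[0, 0, -0.1], [0, 0, 0], 0.3], [[0, 0, -0.1], [0, 0, 0], 0.3], [[0, 0, 0], [0, 0, 0], 0.3]])

```text
t: 6.15
eef_pos: [423.7, 412.9, 50.1]
tcp_rot: [3.141, 0.0, -0.001]
ft_force: [-0.4, -0.1, -0.7]
opening: 0.638
grip_force: 30.0
```

Call:
move_arm(commands=[[[0, 0, -0.05], [0, 0, 0], 0.3], [[0, 0, -0.05], [0, 0, 0], 0.3], [[0, 0, 0], [0, 0, 0], 0.3]])

```text
t: 6.45
eef_pos: [423.8, 413.0, 49.8]
tcp_rot: [-3.141, -0.0, -0.001]
ft_force: [-0.9, -0.8, 6.0]
opening: 0.635
grip_force: 30.0
```

Contact came at the expected height, so I release and rise.

Call:
move_arm(commands=[[[0, 0, 0], [0, 0, 0], 0.66], [[0, 0, 0], [0, 0, 0], 0.7], [[0, 0, 0], [0, 0, 0], 0.8], [[0, 0, 0], [0, 0, 0], 0.9], [[0, 0, 1.5], [0, 0, 0], 0.95], [[0, 0, 3.5], [0, 0, 0], 1], [[0, 0, 2.5], [0, 0, 0], 1], [[0, -1, 0], [0, 0, 0], 1], [[-0.5, -4, 0], [0, 0, 0], 1], [[-0.5, -4.5, 0], [0, 0, 0], 1]])

```text
t: 7.45
eef_pos: [413.0, 317.0, 123.4]
tcp_rot: [3.141, 0.0, 0.001]
ft_force: [1.3, -0.1, 0.3]
opening: 1.006
grip_force: 0.0
```

```bash
python3 - <<'E'
from h import *
s=state();print(s['t'],s['eef_pos'],s['opening'],s['grip_force'])
im=read_camera("side");d=im[250:390,300:440]
cv2.imwrite("pics/c2.png",cv2.resize(d,(560,560),interpolation=3))
t=read_camera("top")
for b in blobs("top",t,28): print(*b)
E
```

```text
7.45 [412.98277583 317.01304658 123.4049033 ] 1.0055599042937018 0.0
240.0 296.3 310.0 [392.5 231.6] [392.2 231. ] [56.2 58.4] 67.9
409.7 291.3 406.5 [ 393.2 -248.3] [ 393.2 -248.3] [59.8 59.7] 81.3
294.0 270.7 398.0 [461.1  77.3] [461.2  77.7] [60.9 60. ] 28.3
198.7 225.7 398.5 [599.5 350.4] [598.8 351. ] [86.5 50.7] 43.8
```

View pics/c2.png

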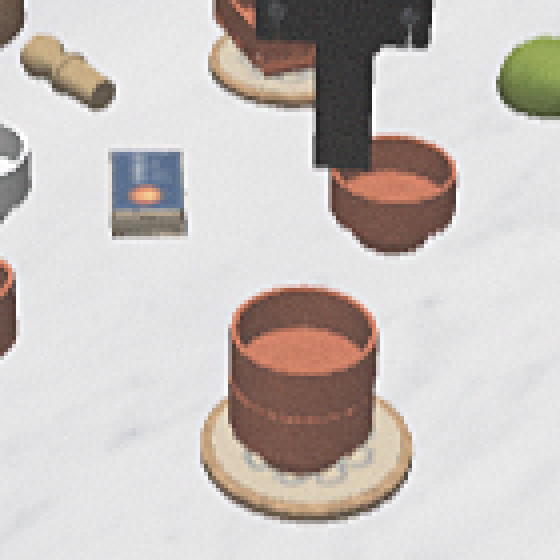

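The first cup sits nested and level on the base, with an even seam at about (300,415). Next is cup a.

Call:
move_arm(commands=[[[-1, -4, 0], [0, 0, 0], 1], [[-0.7, -3, 0], [0, 0, 0], 1], [[-0.4, -1.5, -1], [0, 0, 0], 1], [[0, 0, -2.5], [0, 0, 0], 1], [[0, 0, -3], [0, 0, 0], 1], [[0, 0, -1], [0, 0, 0], 1], [[0, 0, 0], [0, 0, 0], 1]])

```text
t: 8.25
eef_pos: [392.1, 232.7, 48.0]
tcp_rot: [3.14, 0.003, -0.001]
ft_force: [-0.5, 0.1, -1.0]
opening: 1.0
grip_force: 0.0
```

Call:
move_arm(commands=[[[0.06, 0.03, -1.5], [0, 0, 0], 1], [[0, 0, -1.2], [0, 0, 0], 1], [[0, 0, -0.33], [0, 0, 0], 1], [[0, 0, 0], [0, 0, 0], 0.5], [[0, 0, 0], [0, 0, 0], 0.3], [[0, 0, 0], [0, 0, 0], 0.3], [[0, 0, 0], [0, 0, 0], 0.3], [[0, 0, 0], [0, 0, 0], 0.3]])

```text
t: 9.05
eef_pos: [393.5, 233.4, 19.2]
tcp_rot: [-3.141, -0.001, -0.001]
ft_force: [-0.5, 2.1, 3.3]
opening: 0.637
grip_force: 2.0
```

Call:
move_arm(commands=[[[0, 0, 0], [0, 0, 0], 0.3], [[0, 0, 1], [0, 0, 0], 0.3], [[0, 0, 3], [0, 0, 0], 0.3], [[0, 0, 4], [0, 0, 0], 0.3], [[0.2, 1.5, 2.5], [0, 0, 0], 0.3], [[0.6, 3.5, 1], [0, 0, 0], 0.3], [[0.8, 4.3, 0], [0, 0, 0], 0.3], [[0.7, 4.2, 0], [0, 0, 0], 0.3], [[0.6, 3, 0], [0, 0, 0], 0.3], [[0.2, 1.4, 0], [0, 0, 0], 0.3]])

```text
t: 10.05
eef_pos: [424.2, 414.3, 134.1]
tcp_rot: [-3.141, -0.0, 0.001]
ft_force: [0.2, -0.7, -1.3]
opening: 0.63
grip_force: 31.9
```

Call:
move_arm(commands=[[[0, 0, 0], [0, 0, 0], 0.3], [[0, 0, 0], [0, 0, 0], 0.3]])

```text
t: 10.25
eef_pos: [423.8, 411.2, 133.8]
tcp_rot: [3.141, 0.001, -0.001]
ft_force: [0.0, -0.8, -1.2]
opening: 0.636
grip_force: 31.9
```

```bash
python3 - <<'E'
from h import *
s=state();print(s['t'],s['eef_pos'],s['opening'],s['grip_force'])
d=read_camera("side")[250:390,300:440]
cv2.imwrite("pics/c3.png",cv2.resize(d,(560,560),interpolation=3))
E
```

```text
10.25 [423.75366328 411.20921583 133.751071  ] 0.6358202553672258 31.861746990471147
```

View pics/c3.png

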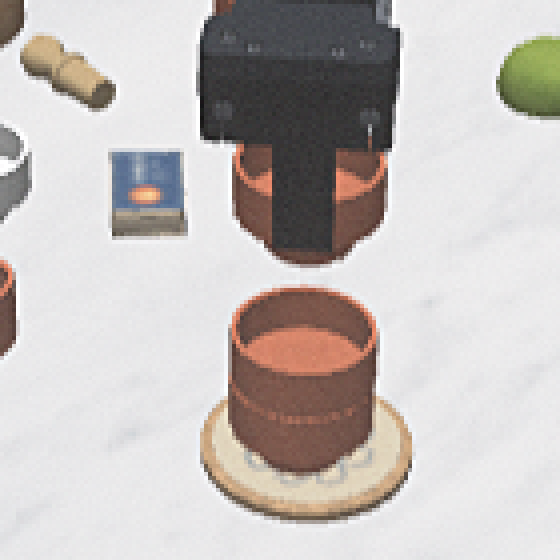

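Cup a is aligned over the stack of two, with centres at u≈309 and 304. Lowering.

Call:
move_arm(commands=[[[0, 0.16, -1], [0, 0, 0], 0.3], [[0, 0, -1.5], [0, 0, 0], 0.3], [[0, 0, -1.2], [0, 0, 0], 0.3], [[0, 0, -0.7], [0, 0, 0], 0.3], [[0, 0, -0.5], [0, 0, 0], 0.3], [[0, 0, -0.3], [0, 0, 0], 0.3], [[0, 0, -0.3], [0, 0, 0], 0.3], [[0, 0, 0], [0, 0, 0], 0.3]])

```text
t: 11.1
eef_pos: [424.3, 413.8, 78.7]
tcp_rot: [3.141, 0.0, -0.001]
ft_force: [-0.2, -0.6, -1.6]
opening: 0.634
grip_force: 31.9
```

Call:
move_arm(commands=[[[0, 0, -0.1], [0, 0, 0], 0.3], [[0, 0, -0.1], [0, 0, 0], 0.3], [[0, 0, -0.1], [0, 0, 0], 0.3], [[0, 0, 0], [0, 0, 0], 0.3]])

```text
t: 11.5
eef_pos: [424.3, 413.8, 75.8]
tcp_rot: [3.141, 0.0, -0.001]
ft_force: [0.4, 0.3, -1.5]
opening: 0.631
grip_force: 31.9
```

Call:
move_arm(commands=[[[0, 0, -0.05], [0, 0, 0], 0.3], [[0, 0, -0.05], [0, 0, 0], 0.3], [[0, 0, -0.05], [0, 0, 0], 0.3], [[0, 0, 0], [0, 0, 0], 0.3]])

```text
t: 11.9
eef_pos: [424.4, 413.9, 75.2]
tcp_rot: [-3.141, -0.001, -0.001]
ft_force: [-1.4, -0.8, 6.8]
opening: 0.632
grip_force: 32.0
```

Call:
move_arm(commands=[[[0, 0, 0], [0, 0, 0], 0.66], [[0, 0, 0], [0, 0, 0], 0.7], [[0, 0, 0], [0, 0, 0], 0.8], [[0, 0, 0], [0, 0, 0], 0.9], [[0, 0, 1.5], [0, 0, 0], 0.95], [[0, 0, 3], [0, 0, 0], 1], [[0, 0, 3], [0, 0, 0], 1], [[0, -2, 0], [0, 0, 0], 1], [[0, -4, 0], [0, 0, 0], 1], [[0, -4.5, 0], [0, 0, 0], 1]])

```text
t: 12.9
eef_pos: [424.0, 308.2, 149.3]
tcp_rot: [-3.142, -0.0, 0.001]
ft_force: [1.0, -0.2, 0.5]
opening: 1.002
grip_force: 0.0
```

```bash
python3 - <<'E'
from h import *
s=state();print(s['t'],s['eef_pos'],s['opening'],s['grip_force'])
d=read_camera("side")[250:390,300:440]
cv2.imwrite("pics/c4.png",cv2.resize(d,(560,560),interpolation=3))
E
```

```text
12.9 [423.95242393 308.18935988 149.29656197] 1.0016827040144438 0.0
```

View pics/c4.png

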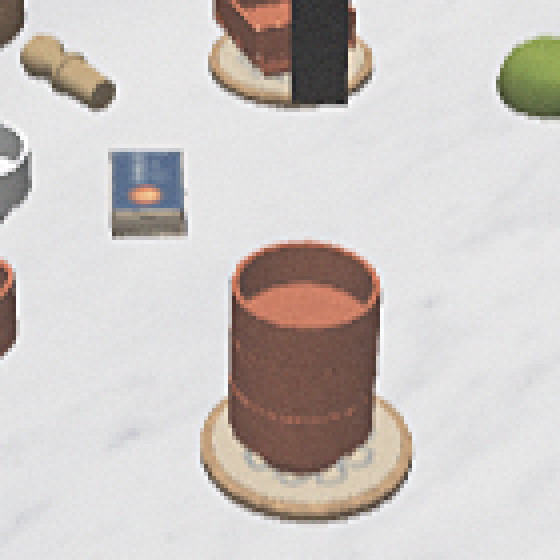

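Call:
move_arm(commands=[[[0, -4.7, 0], [0, 0, 0], 1], [[0, -4.7, 0], [0, 0, 0], 1], [[0, -4.7, 0], [0, 0, -1], 1], [[0, -4.7, 0], [0, 0, -1], 1], [[0, -4.7, 0], [0, 0, -1], 1], [[0, -4.7, 0], [0, 0, -1], 1], [[0, -4.7, 0], [0, 0, -1], 1], [[0, -4.7, 0], [0, 0, -1], 1], [[-0.5, -4.7, 0], [0, 0, -1], 1], [[-0.6, -4.7, 0], [0, 0, -1], 1]])

```text
t: 13.95
eef_pos: [412.9, -163.2, 149.4]
tcp_rot: [3.141, -0.0, -0.141]
ft_force: [0.8, -0.3, 0.8]
opening: 1.002
grip_force: 0.0
```

The stack of three stands straight, centred near (305,360). Now the square cup.

Call:
move_arm(commands=[[[-0.9, -4, 0], [0, 0, -0.7], 0.9], [[-0.8, -3, -2], [0, 0, 0], 0.8], [[-0.3, -1.2, -3], [0, 0, 0], 0.8], [[0, 0, -3], [0, 0, 0], 0.8], [[0, 0, -1], [0, 0, 0], 0.8], [[0, 0, 0], [0, 0, 0], 0.8], [[0, 0, 0], [0, 0, 0], 0.8]])

```text
t: 14.65
eef_pos: [393.7, -243.1, 60.1]
tcp_rot: [3.141, -0.001, -0.152]
ft_force: [-0.5, -0.0, 0.3]
opening: 0.8
grip_force: 0.0
```

Call:
move_arm(commands=[[[-0.1, -0.51, 0], [0, 0, 0], 0.8], [[0, 0, -1.5], [0, 0, 0], 0.8], [[0, 0, -1.7], [0, 0, 0], 0.8], [[0, 0, -1.03], [0, 0, 0], 0.8], [[0, 0, 0], [0, 0, 0], 0.5], [[0, 0, 0], [0, 0, 0], 0.3], [[0, 0, 0], [0, 0, 0], 0.3], [[0, 0, 0], [0, 0, 0], 0.3]])

```text
t: 15.45
eef_pos: [392.5, -248.4, 17.7]
tcp_rot: [3.141, -0.001, -0.152]
ft_force: [0.4, 0.9, 3.6]
opening: 0.629
grip_force: 30.0
```

Call:
move_arm(commands=[[[0, 0, 1], [0, 0, 0], 0.3], [[0, 0, 3], [0, 0, 0], 0.3], [[0, 0, 3.5], [0, 0, 0], 0.3], [[0, 1.5, 1.5], [0, 0, 1], 0.3], [[0.5, 3.5, 0], [0, 0, 4], 0.3], [[0.8, 4.3, 0], [0, 0, 5], 0.3], [[1, 4.5, 0], [0, 0, 5], 0.3], [[1, 4.5, 0], [0, 0, 5], 0.3], [[1, 4.5, 0], [0, 0, 5], 0.3], [[1, 4.3, 0], [0, 0, 5], 0.3]])

```text
t: 16.45
eef_pos: [445.3, 24.7, 107.9]
tcp_rot: [3.141, -0.001, 0.375]
ft_force: [1.3, 0.8, -1.9]
opening: 0.625
grip_force: 30.0
```

Call:
move_arm(commands=[[[0.8, 3, 0], [0, 0, 4], 0.3], [[0.5, 1.8, 0], [0, 0, 2.5], 0.3], [[0.1, 0.6, 0], [0, 0, 0.5], 0.3], [[0, 0, 0], [0, 0, 0], 0.3], [[0, 0, 0], [0, 0, 0], 0.3]])

```text
t: 16.95
eef_pos: [459.0, 76.1, 107.3]
tcp_rot: [3.142, 0.0, 0.492]
ft_force: [-0.4, -0.6, -0.7]
opening: 0.63
grip_force: 30.0
```

```bash
python3 - <<'E'
from h import *
s=state();print(s['t'],s['eef_pos'],s['tcp_rot'],s['opening'],s['grip_force'])
d=read_camera("side")[180:290,310:430]
cv2.imwrite("pics/c5.png",cv2.resize(d,(600,550),interpolation=3))
E
```

```text
16.95 [459.0018141   76.08948263 107.29914958] [3.14150974e+00 1.61676790e-04 4.91832198e-01] 0.6301787086644369 29.997804276645184
```

View pics/c5.png

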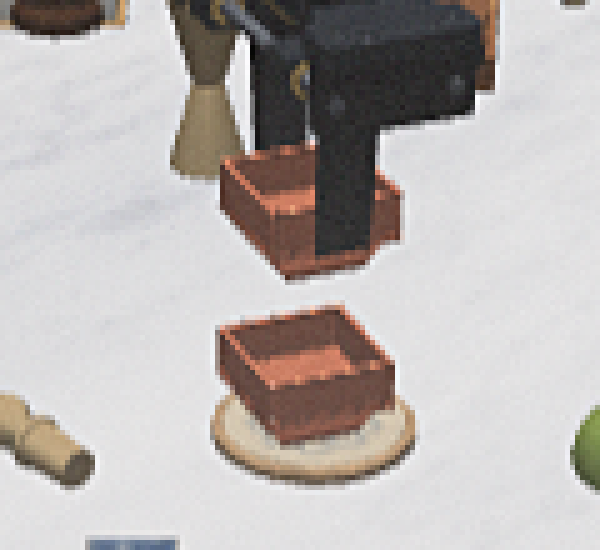

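The held square cup (centre u≈311) sits over the base (u≈306) with sides parallel. I shift it about 1 mm and lower.

Call:
move_arm(commands=[[[0.12, 0.12, 0], [0, 0, 0], 0.3], [[0, 0, -1.5], [0, 0, 0], 0.3], [[0, 0, -1.5], [0, 0, 0], 0.3], [[0, 0, -0.8], [0, 0, 0], 0.3], [[0, 0, -0.6], [0, 0, 0], 0.3], [[0, 0, -0.4], [0, 0, 0], 0.3], [[0, 0, -0.3], [0, 0, 0], 0.3], [[0, 0, -0.3], [0, 0, 0], 0.3], [[0, 0, 0], [0, 0, 0], 0.3]])

```text
t: 17.9
eef_pos: [460.5, 77.9, 53.0]
tcp_rot: [3.142, 0.0, 0.493]
ft_force: [-0.1, -0.3, -0.9]
opening: 0.626
grip_force: 30.0
```

Call:
move_arm(commands=[[[0, 0, -0.1], [0, 0, 0], 0.3], [[0, 0, -0.1], [0, 0, 0], 0.3], [[0, 0, -0.1], [0, 0, 0], 0.3], [[0, 0, -0.05], [0, 0, 0], 0.3], [[0, 0, 0], [0, 0, 0], 0.3]])

```text
t: 18.4
eef_pos: [460.5, 77.9, 49.7]
tcp_rot: [3.141, -0.0, 0.493]
ft_force: [0.1, 0.4, 2.6]
opening: 0.629
grip_force: 30.0
```

Call:
move_arm(commands=[[[0, 0, 0], [0, 0, 0], 0.66], [[0, 0, 0], [0, 0, 0], 0.7], [[0, 0, 0], [0, 0, 0], 0.8], [[0, 0, 0], [0, 0, 0], 0.9], [[0, 0, 1.5], [0, 0, 0], 0.95], [[0, 0, 3.5], [0, 0, 0], 1], [[0, 0.5, 2.5], [0, 0, 0], 1], [[0, 2.5, 0], [0, 0, 2], 1], [[0, 4.4, 0], [0, 0, 3], 1], [[0.3, 4.4, 0], [0, 0, 3], 1]])

```text
t: 19.4
eef_pos: [463.3, 197.0, 124.9]
tcp_rot: [3.141, -0.0, 0.633]
ft_force: [0.7, -0.6, -1.4]
opening: 1.001
grip_force: 0.0
```

Call:
move_arm(commands=[[[1.8, 4, 0], [0, 0, 3], 1], [[2.8, 3.5, 0], [0, 0, 1.8], 1], [[3.2, 3, 0], [0, 0, 0], 1], [[3, 2.8, 0], [0, 0, 0], 1], [[2, 1.6, 0], [0, 0, 0], 1], [[1, 0.7, 0], [0, 0, 0], 1], [[0, 0, 0], [0, 0, 0], 1], [[0, 0, 0], [0, 0, 0], 1]])

```text
t: 20.2
eef_pos: [600.9, 351.6, 124.1]
tcp_rot: [-3.141, 0.001, 0.717]
ft_force: [-0.2, -0.4, -0.3]
opening: 1.002
grip_force: 0.0
```

```bash
python3 - <<'E'
from h import *
s=state();print(s['t'],s['eef_pos'],s['tcp_rot'],s['opening'],s['grip_force'])
im=read_camera("side");d=im[190:360,230:450]
cv2.imwrite("pics/c6.png",cv2.resize(d,(770,595),interpolation=3))
E
```

```text
20.2 [600.89946257 351.58957355 124.08518931] [-3.14141127e+00  1.05838850e-03  7.16627615e-01] 1.0016771777812776 0.0
```

View pics/c6.png

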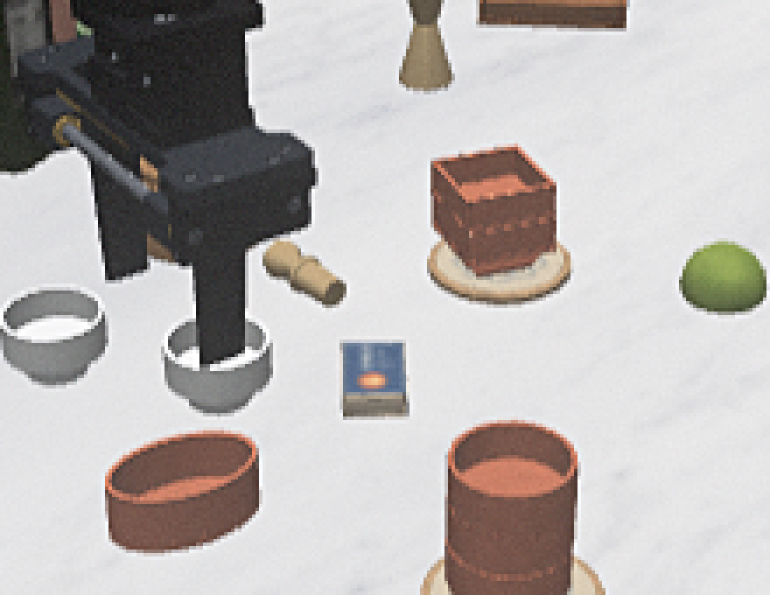

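The square cup is nested evenly (seam at (500,225) in the picture), and the oval dish at (183,490) is undisturbed. Descending on the oval dish.

Call:
move_arm(commands=[[[0.06, 0.05, -2], [0, 0, 0], 1], [[0, 0, -4], [0, 0, 0], 1], [[0, 0, -3], [0, 0, 0], 1], [[0, 0, -1.5], [0, 0, 0], 1], [[0, 0, -0.85], [0, 0, 0], 1], [[0, 0, 0], [0, 0, 0], 0.6], [[0, 0, 0], [0, 0, 0], 0.3], [[0, 0, 0], [0, 0, 0], 0.3], [[0, 0, 0], [0, 0, 0], 0.3], [[0, 0, 0], [0, 0, 0], 0.3]])

```text
t: 21.25
eef_pos: [602.3, 352.6, 11.8]
tcp_rot: [3.141, -0.001, 0.717]
ft_force: [0.4, -0.8, 0.6]
opening: 0.636
grip_force: 0.0
```

Call:
move_arm(commands=[[[0, 0, 0], [0, 0, 0], 0.3], [[0, 0, 0], [0, 0, 0], 0.3], [[0, 0, 0], [0, 0, 0], 0.3]])

```text
t: 21.55
eef_pos: [602.2, 352.5, 11.5]
tcp_rot: [3.141, -0.0, 0.717]
ft_force: [-1.9, -0.1, 4.8]
opening: 0.56
grip_force: 30.0
```

Call:
move_arm(commands=[[[0, 0, 1], [0, 0, 0], 0.3], [[0, 0, 3], [0, 0, 0], 0.3], [[0, 0, 4], [0, 0, 0], 0.3], [[-0.5, -0.5, 3], [0, 0, 0], 0.3], [[-1.7, -2, 0], [0, 0, 0], 0.3], [[-3, -3.5, 0], [0, 0, -2], 0.3], [[-3, -3.5, 0], [0, 0, -2], 0.3], [[-3, -3.5, 0], [0, 0, -2], 0.3], [[-2.5, -3.7, 0], [0, 0, -2], 0.3], [[-0.5, -4.3, 0], [0, 0, -2], 0.3]])

```text
t: 22.55
eef_pos: [457.3, 141.7, 121.6]
tcp_rot: [-3.141, 0.001, 0.542]
ft_force: [0.3, 0.4, -2.3]
opening: 0.559
grip_force: 30.0
```

Call:
move_arm(commands=[[[-0.2, -4.5, 0], [0, 0, -3], 0.3], [[-0.1, -4.5, 0], [0, 0, -3], 0.3], [[-0.1, -4.5, 0], [0, 0, -3], 0.3], [[-0.1, -4.5, 0], [0, 0, -3], 0.3], [[-0.1, -4.5, 0], [0, 0, -3], 0.3], [[-0.1, -4.5, 0], [0, 0, -3], 0.3], [[-0.1, -4.5, 0], [0, 0, -3], 0.3], [[-0.1, -4.5, 0], [0, 0, -3], 0.3], [[-0.2, -4.5, 0], [0, 0, -3], 0.3], [[-0.2, -4.5, 0], [0, 0, -3], 0.3]])

```text
t: 23.55
eef_pos: [446.7, -309.5, 121.5]
tcp_rot: [3.141, -0.0, 0.016]
ft_force: [1.1, -0.2, -1.2]
opening: 0.565
grip_force: 30.0
```

Call:
move_arm(commands=[[[-0.2, -4, 0], [0, 0, 0], 0.3], [[0, -2.6, 0], [0, 0, 0], 0.3], [[0, -1.3, 0], [0, 0, 0], 0.3], [[0, -0.2, -2], [0, 0, 0], 0.3], [[0, 0, -3], [0, 0, 0], 0.3], [[0, 0, -2], [0, 0, 0], 0.3], [[0, 0, -1], [0, 0, 0], 0.3], [[0, 0, 0], [0, 0, 0], 0.3], [[0, 0, 0], [0, 0, 0], 0.3]])

```text
t: 24.45
eef_pos: [445.5, -388.5, 41.9]
tcp_rot: [3.141, -0.0, 0.019]
ft_force: [0.7, -0.5, -2.3]
opening: 0.561
grip_force: 30.0
```

```bash
python3 - <<'E'
from h import *
s=state();print(s['t'],s['eef_pos'],s['tcp_rot'],s['opening'],s['grip_force'])
im=read_camera("side");d=im[140:220,340:440]
cv2.imwrite("pics/c7.png",cv2.resize(d,(700,560),interpolation=3))
E
```

```text
24.45 [ 445.50821201 -388.51198662   41.85850977] [ 3.14094821e+00 -4.81836868e-04  1.89279136e-02] 0.560687006812099 29.999927496537566
```

View pics/c7.png

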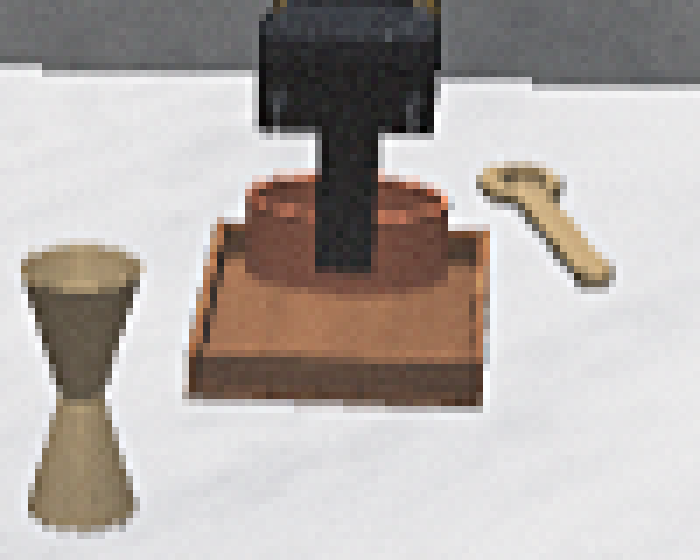

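The dish hangs over the tray (u 245–450 against walls at about 207–487), well centred. Lowering.

Call:
move_arm(commands=[[[0, -0.3, -1], [0, 0, 0], 0.3], [[0, 0, -0.6], [0, 0, 0], 0.3], [[0, 0, -0.4], [0, 0, 0], 0.3], [[0, 0, -0.2], [0, 0, 0], 0.3], [[0, 0, -0.1], [0, 0, 0], 0.3], [[0, 0, -0.1], [0, 0, 0], 0.3], [[0, 0, 0], [0, 0, 0], 0.3]])

```text
t: 25.2
eef_pos: [445.1, -391.6, 17.1]
tcp_rot: [3.141, -0.0, 0.018]
ft_force: [0.1, -0.2, -1.2]
opening: 0.563
grip_force: 30.0
```

Call:
move_arm(commands=[[[0, 0, -0.05], [0, 0, 0], 0.3], [[0, 0, -0.05], [0, 0, 0], 0.3], [[0, 0, 0], [0, 0, 0], 0.3]])

```text
t: 25.5
eef_pos: [445.2, -391.6, 16.4]
tcp_rot: [3.141, -0.0, 0.018]
ft_force: [-0.5, 0.9, 3.8]
opening: 0.561
grip_force: 30.0
```

Call:
move_arm(commands=[[[0, 0, 0], [0, 0, 0], 0.6], [[0, 0, 0], [0, 0, 0], 0.65], [[0, 0, 0], [0, 0, 0], 0.75], [[0, 0, 0], [0, 0, 0], 0.8], [[0, 0, 1.5], [0, 0, 0], 0.8], [[0, 0, 3], [0, 0, 0], 0.8], [[0, 0, 4], [0, 0, 0], 0.8], [[0, 0, 4], [0, 0, 0], 0.8], [[-1, -2, 3], [0, 0, 0], 0.8], [[-1, -3, 0], [0, 0, 0], 0.8]])

```text
t: 26.5
eef_pos: [426.2, -442.3, 177.1]
tcp_rot: [3.135, -0.005, 0.021]
ft_force: [-0.1, -1.1, -1.1]
opening: 0.802
grip_force: 0.0
```

Call:
move_arm(commands=[[[-2, -4, 0], [0, 0, 0], 0.8], [[-2, -4, 0], [0, 0, 0], 0.8], [[-2, -4, 0], [0, 0, 0], 0.8], [[-1, -2, 0], [0, 0, 0], 0.8], [[0, 0, 0], [0, 0, 0], 0.8], [[0, 0, 0], [0, 0, 0], 0.8]])

```text
t: 27.1
eef_pos: [354.9, -581.3, 171.6]
tcp_rot: [-3.142, -0.0, 0.018]
ft_force: [1.2, -0.1, 0.3]
opening: 0.805
grip_force: 0.0
```

```bash
python3 - <<'E'
from h import *
s=state();print(s['t'],s['eef_pos'],s['ft_force'])
im=read_camera("side");cv2.imwrite("pics/c8.png",cv2.resize(im[140:400,220:480],(600,600),interpolation=3))
E
```

```text
27.1 [ 354.86684192 -581.30986199  171.62415996] [ 1.20365767 -0.06140823  0.29076363]
```

View pics/c8.png

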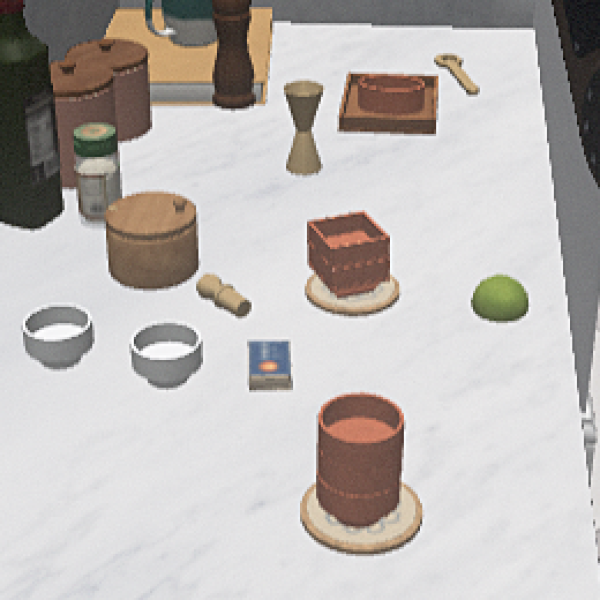

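The round stack of three is at (360,460), the square nest at (348,255) and the oval lies flat in the tray at (390,95). The jigger, matchbox and stopper are untouched, so I'm handing in.

```bash
python3 -c "
from cell import env
print(env.job_done())"
```

```text
the job is handed in; nothing more can be done
None
```

The job is handed in at about 27 s: both round cups are stacked on the round base, the square cup is nested in the square base, the oval dish lies flat in the tray, and the bystanders look undisturbed in the last picture; no verdict was returned.

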